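# Pack the games trays into the bar corner

## Task

Clear up the games on the bar: first push the lower tray (the one with corner posts) square and flush into the corner of the gallery rails, then lay every domino box flat on its floor. After that lower the upper tray onto it so that all four lugs drop fully into the sockets, and last lay the card case flat in either half of the upper tray; the lower tray must stay flush in the corner, and the tumbler, chalk and bell must be left alone.

Things in the scene. Friction and masses are not known exactly. Their poses are not given: they have to be found in the camera images.
- gallery: fixed L of two wooden rails, 18 mm thick, 40 mm high. Origin: inner corner, at counter level. +x points out through the far rail (inner face in the plane x = 0, from y = 0 to -200 mm), +y out through the left rail (inner face y = 0, from x = 0 to -340 mm); the corner to fill is x < 0, y < 0
- lower_tray: loose open plywood tray, 280 (x) by 140 mm (y), about 0.6 kg. Origin: centre of underside. Floor 6 mm thick, walls 6 mm thick and 24 mm high; in each corner, flush with the outside, a square post 24 x 24 mm, 56 mm high, with a socket in its top. Starts roughly square to the gallery, a few cm from both rails, long side along the left rail
- lower_far_left (a point): outer bottom corner of the lower tray at its +x +y: belongs in the gallery's inner corner
- lower_far_right (a point): outer bottom corner of the lower tray at its +x -y: belongs against the far rail
- lower_near_left (a point): outer bottom corner of the lower tray at its -x +y: belongs against the left rail
- upper_tray: loose open plywood tray, 280 (x) by 140 mm (y), about 0.5 kg, the same after a half turn. Origin: centre of its floor's underside. Floor 6 mm thick, walls 6 mm thick, 26 mm high. A handle board across its middle parts it into two cells, 127 (x) by 128 mm (y). It starts standing on its four lugs, origin 10 mm up; seated, its origin is 56 mm above the lower tray's
- handle_top (a point): top middle of the upper tray's handle board, 62 mm above the tray's origin. The board is 14 mm thick (tray x), runs the whole width along the tray's y, and is gripped from above
- lug (a point): tip of the upper tray's lug at its +x +y. Lugs are round, 10 mm in diameter, tapered at the tip, and reach 10 mm below the tray's origin at x = +-128, y = +-58 mm
- socket (a point): mouth centre of the lower tray's socket at its +x +y. Sockets are square, 14 x 14 mm, 12 mm deep, in the post tops (56 mm up) at x = +-128, y = +-58 mm
- card_case: flat black plastic card case, 74 (x) x 50 (y) x 20 (z) mm, about 90 g, lying on the counter. Origin: its centre
- tumbler: bystander: amber glass tumbler, 76 mm across, 85 mm high, standing upright beyond the work. Origin: centre of its underside
- chalk: bystander: 22 mm cue chalk. Origin: centre of its underside
- bell: bystander: brass counter bell, 84 mm across, 50 mm high. Origin: centre of its underside
- domino_box1: wooden slide-lid domino box, 110 (x, long) x 36 (y) x 30 (z) mm, about 0.15 kg, lying on the counter; two to four of these boxes are present. Origin: its centre
- domino_box2: wooden slide-lid domino box, 110 (x, long) x 36 (y) x 30 (z) mm, about 0.15 kg, lying on the counter; two to four of these boxes are present. Origin: its centre
- domino_box3: wooden slide-lid domino box, 110 (x, long) x 36 (y) x 30 (z) mm, about 0.15 kg, lying on the counter; two to four of these boxes are present. Origin: its centre
- domino_box4: wooden slide-lid domino box, 110 (x, long) x 36 (y) x 30 (z) mm, about 0.15 kg, lying on the counter; two to four of these boxes are present. Origin: its centre

How it is judged:
By the outcome, as a careful person would: the job done as asked, in the order asked, and still so for the second after the job is handed in, with the robot touching nothing.
Of domino_box1, domino_box2, domino_box3, domino_box4 only 2 to 4 are there at a start; the rules pass over those that are not, and their reading is None.
At some moment in a run one of domino_box1, domino_box2, domino_box3, domino_box4, card_case, upper_tray may be knocked a few centimetres aside while the robot is not near it.
Once in a run the grip may slacken for a moment while it holds something.
It also fails if it takes over 210 s, if anything falls off the work surface, if the arm or the gripper's body presses on something with over 40 N, if the wrist force passes 120 N, or if a joint passes its speed limit or range.

## Robot

A 6-joint arm with a two-finger parallel gripper is mounted at the origin on the work surface. World frame = base frame: x ahead of the robot, y to its left, z up, the work surface at z = 0. Lengths are in m, angles in rad, forces in N, time in s.
With the tool pointing down it reaches from about 0.3 to 0.775 m from the base axis. Payload 14.6 kg.
Tool frame: the origin (TCP) lies between the finger pads; the fingertips stand ctrl.tip_extent ahead of it and the grasp point (between the pads) lies 3 mm ahead of it (ctrl.tip_extent is the distance from the TCP to the fingertips, in m); z points along the fingers, y is the line along which they close (so a half turn about z gives the same grasp; the last joint's range is limited). The gripper opens to 94 mm and grips with 3 to 60 N. Pads are 16 mm wide; open, the fingers measure 119 mm over their backs; the gripper's body (75 mm by 177 mm) begins 78 mm behind the grasp point.
Start: joints at [-0.067, 0.3, 1.521, -0, 1.321, -0.067], TCP at [0.55, -0, 0.227] pointing down, gripper open.
Joint ranges: [-3.03, 3.03], [-0.79, 2.21], [0.23, 2.52], [-1.04, 4.18], [0, 3.07], [-2.55, 2.55]. Speed limits (rad/s): [2.22, 2.22, 2.57, 3.14, 3.14, 3.14].

## Interface

Orientations are given as [roll, pitch, yaw] about the fixed x, y, z axes, in that order (R = Rz(yaw) Ry(pitch) Rx(roll)).
In Python, from station import ctrl gives the robot as it stands.
- The arm moves only by the shell command python3 shift.py 'ROWS' [OPENING] [FORCE]. ROWS is a JSON list of rows, 1 to 10 of them, each of 6 numbers: dx, dy, dz in shares of the most that a row can go, 1 being 50 mm, then a rotation vector rx, ry, rz in units of 0.2 rad; each row shifts and turns the commanded pose from where the row before left it, along the tool's axes as they then stand; what a row does not reach is not made up. A row lasts 1/10 s, in which the tool goes at most 0.05 m and 0.15 rad, less where a joint would pass 70% of its speed; a pose out of reach is approached as far as the arm can. OPENING is the finger opening in m, set as the command begins (- or left out keeps the last). The fingers move at their own pace and stop on an object; FORCE is the grip in N (left out, the last holds). Time passes only in rows, so rows that do not move let the fingers close. It prints the time, the measured TCP pose, the force, the opening and the grip force at its end. Input that does not fit is refused with a message, and nothing moves.
- ctrl.get_obs(): the state, without advancing time (a new reading comes with each control period).
- ctrl.camera(name): name is "scene" or "side" or "wrist"; returns a dict with "pixels" (420x560x3 uint8, blue, green, red), "fx", "fy", "cx", "cy" (pixels), "k1" (the pictures are not rectified: a ray, as slopes to the right and down, at radius r is drawn at 1 + k1 r^2 times it, then the intrinsics apply), "extrinsics" (4x4, takes a point from camera to world coordinates). Camera axes: x right, y up, looking along -z (the intrinsics and any distortion apply to the point x, -y, -z); pixel columns grow to the right and rows downward; lengths in m; the calibration is good to about 2 mm. A picture is of the moment at which its call begins. There is no depth.
- ctrl.hand_in(): hands the job in; it is judged then, once.
The state is a dict: "time_s": time; "qpos": joint angles; "joint_vel": joint speeds; "tau": joint torques, N m; "ee_pos": TCP position; "eef_rot": TCP orientation; "force": force on the tool from outside, world axes, zero at the start; "moment": the same for the moment, N m; "grip_width": finger opening in m; "grip_force": force on a finger pad.
Only numpy, scipy, OpenCV 4.12 (cv2) and the standard library are available. Lean on these libraries where they do the work, as an engineer would, in place of code of your own. Each camera call takes 0.05 s, during which the arm holds its last target. There are 200 camera calls.

## Working session

There is one attempt and no reset: what is moved stays moved. The work goes in short steps, Python scripts to look and compute and a shell command to move; the robot and the scene stay as the last step left them, time stands still between calls to the robot, and variables do not carry over. Pictures are saved under pics/ and viewed, at most 14 in all, crops included, and the job is handed in when it is done.

```bash
ls; mkdir -p pics; python3 - <<'E'
from station import ctrl
import cv2,numpy as np
for n in ("scene","side","wrist"):
    c=ctrl.camera(n); cv2.imwrite(f"pics/{n}0.png",c["pixels"])
    print(n,c["fx"],c["fy"],c["cx"],c["cy"],c["k1"]); print(np.round(c["extrinsics"],4).tolist())
print(ctrl.get_obs(),ctrl.tip_extent)
E
```

```text
pics
shift.py
station.py
  5 shift.py
  3 station.py
  8 total
scene 404.1977522178665 404.1977522178665 274.3292506715485 206.46033274997998 0.007559279714469071
[[0.8008, -0.3418, 0.4919, 1.1372], [0.5987, 0.4346, -0.6728, -0.6504], [0.0162, 0.8333, 0.5526, 0.6815], [0.0, 0.0, 0.0, 1.0]]
side 398.30951676587404 398.30951676587404 277.97578578832207 207.0934684392995 -0.010614380285638037
[[-1.0, -0.008, -0.0018, 0.5754], [0.0024, -0.4971, 0.8677, 1.0604], [-0.0078, 0.8677, 0.4971, 0.6179], [0.0, 0.0, 0.0, 1.0]]
wrist 367.59656874508306 367.59656874508306 285.4552895936483 208.7863032859727 -0.020771206080990486
[[1.0, -0.0005, 0.0007, 0.5495], [0.0003, 0.9663, 0.2576, 0.0743], [-0.0008, -0.2576, 0.9663, 0.3838], [0.0, 0.0, 0.0, 1.0]]
{'time_s': 0.15, 'qpos': array([-6.65879365e-02,  3.00349160e-01,  1.52140162e+00, -2.27864332e-05,
        1.32068328e+00, -6.65849216e-02]), 'joint_vel': array([ 0.00046657, -0.00067443, -0.00201475, -0.00078937, -0.00180464,
        0.00038635]), 'tau': array([-2.50185103e-04, -5.31960297e+01, -3.52822959e+01,  7.07691838e-02,
        2.35654798e-02, -3.66386917e-05]), 'ee_pos': array([5.49836888e-01, 9.07749919e-06, 2.27029128e-01]), 'eef_rot': array([-3.14075164e+00, -3.39598865e-05,  1.57079895e+00]), 'force': array([0.14665763, 0.01275397, 0.45482019]), 'moment': array([-0.0403641 , -0.00479138,  0.01893786]), 'grip_force': 0.0, 'grip_width': 0.09419959706952964} 0.022
```
View pics/scene0.png

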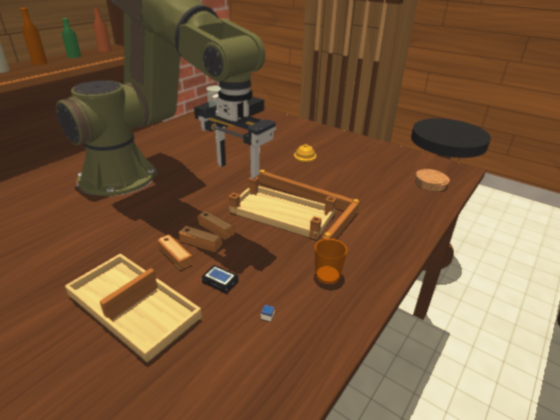

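View pics/side0.png

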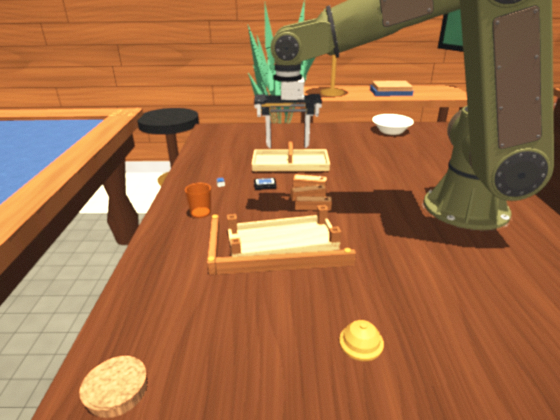

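View wrist0.

Scene view: the upper tray is at about (132,303) and three boxes at (215,223), (200,238) and (174,250). The case is at (220,278), the lower tray at (285,210) inside the rails, the tumbler at (329,262), the chalk at (267,312) and the bell at (305,152). The side view agrees, so I'll cast rays for rough positions.

```bash
cat > h.py <<'E'
import cv2,numpy as np
from station import ctrl
def cam(n): return ctrl.camera(n)
def cast(c,px,z):
    px=np.atleast_2d(np.asarray(px,float)); d=(px-[c["cx"],c["cy"]])/[c["fx"],c["fy"]]
    s=d.copy()
    for _ in range(20): s=d/(1+c["k1"]*(s**2).sum(1,keepdims=True))
    E=c["extrinsics"]; r=np.c_[s[:,0],-s[:,1],-np.ones(len(s))]@E[:3,:3].T; o=E[:3,3]
    return o+r*((z-o[2])/r[:,2])[:,None]
def proj(c,P):
    P=np.atleast_2d(np.asarray(P,float)); E=c["extrinsics"]; q=(P-E[:3,3])@E[:3,:3]
    s=np.c_[q[:,0],-q[:,1]]/-q[:,2:]; s=s*(1+c["k1"]*(s**2).sum(1,keepdims=True))
    return s*[c["fx"],c["fy"]]+[c["cx"],c["cy"]]
def state():
    o=ctrl.get_obs(); print("t",round(o["time_s"],2),"p",np.round(o["ee_pos"],4),"r",np.round(o["eef_rot"],3),"f",np.round(o["force"],1),"w",round(o["grip_width"],4),"g",round(o["grip_force"],1)); return o
E
python3 - <<'E'
from h import *
c=cam("scene")
for n,p,z in [("upper corners",[(121,258),(200,315),(148,354),(67,295)],.036),("boxes",[(215,222),(201,237),(174,249)],.03),("case",[(220,276)],.02),("gallery corner/posts lower",[(354,204),(330,199),(316,219),(235,195),(254,180)],.056),("tumb",[(329,276)],0),("chalk",[(267,312)],.02),("bell",[(305,155)],.02)]:
    print(n,np.round(cast(c,p,z)[:,:2],3).tolist())
E
```

```text
upper corners [[0.407, -0.271], [0.684, -0.281], [0.675, -0.405], [0.419, -0.415]]
boxes [[0.475, -0.02], [0.493, -0.091], [0.475, -0.166]]
case [[0.625, -0.16]]
gallery corner/posts lower [[0.751, 0.261], [0.684, 0.242], [0.705, 0.132], [0.454, 0.089], [0.442, 0.191]]
tumb [[0.818, 0.017]]
chalk [[0.779, -0.179]]
bell [[0.432, 0.499]]
```

View pics/wrist0.png

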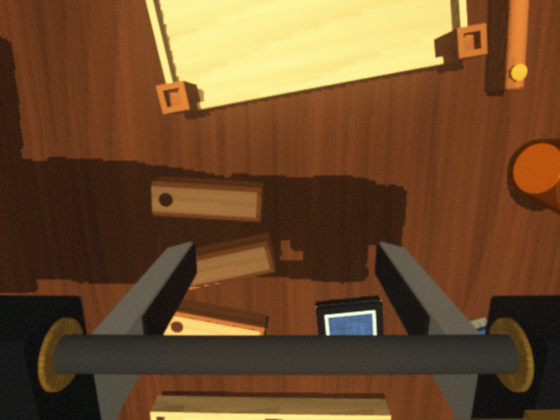

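The wrist view shows lower-tray posts at (173,97) and (471,40), the rail end at (518,72), boxes at (207,200) and (232,262), and the case at (350,320). I'll raise the arm and move left to see the tray and gallery together.

Careful with the scale: shifts go in shares of 50 mm and turns go in units of 0.2 rad. That gives: 0.03 m is 0.6, -0.02 m is -0.4.

```bash
python3 shift.py '[[0.6,0,-0.4,0,0,0],[0.6,0,-0.4,0,0,0],[0.6,0,-0.4,0,0,0],[0.6,0,-0.4,0,0,0],[0,0,0,0,0,0],[0,0,0,0,0,0]]'; python3 - <<'E'
from h import *
c=cam("wrist"); im=c["pixels"]; cv2.imwrite("pics/w1.png",im); state()
E
```

```text
time_s: 0.8
ee_pos: [0.5499, 0.1201, 0.307]
eef_rot: [-3.141, 0.0, 1.572]
force: [0.2, -0.5, 0.4]
grip_width: 0.0936
grip_force: 0.0
t 0.85 p [0.5498 0.1195 0.3065] r [-3.14   0.     1.571] f [0.1 0.3 0.7] w 0.0936 g 0.0
```

View pics/w1.png

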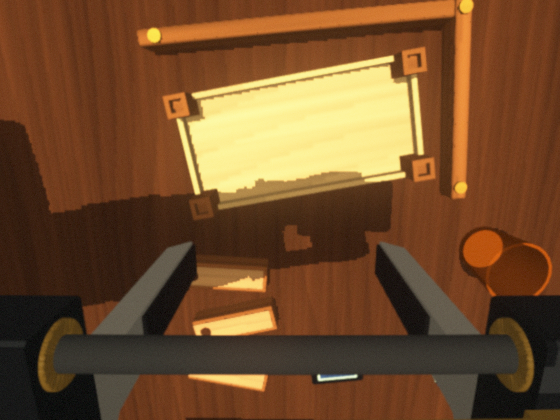

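Wrist view: posts at (177,106), (414,61), (423,168) and (202,206). Rail knobs are at (153,35), (465,6) and (460,187). Next I'll take edge profiles for the rail faces.

```bash
python3 - <<'E'
from h import *
c=cam("wrist"); im=c["pixels"]
for col in (220,300,380): print("col",col,[tuple(im[r,col]) and "%d:%d,%d,%d"%(r,*im[r,col][::-1]) for r in range(10,60,2)])
for row in (60,100,140): print("row",row,["%d:%d,%d,%d"%(k,*im[row,k][::-1]) for k in range(425,475,2)])
P=cast(c,[(177,106),(414,61),(423,168),(202,206)],.056)[:,:2]
print(np.round(P,4).tolist(),[round(float(np.linalg.norm(P[i]-P[i-1])),4) for i in range(4)])
K=cast(c,[(153,35),(465,6),(460,187)],.045)[:,:2]; print(np.round(K,4).tolist())
E
```

```text
col 220 ['10:115,64,30', '12:113,62,28', '14:114,62,30', '16:115,62,30', '18:111,59,28', '20:146,80,38', '22:184,103,43', '24:199,113,49', '26:205,115,47', '28:208,117,50', '30:209,120,49', '32:210,121,51', '34:210,123,51', '36:172,96,40', '38:95,54,26', '40:71,42,19', '42:75,44,21', '44:73,43,25', '46:68,38,23', '48:77,42,22', '50:112,58,32', '52:112,63,32', '54:112,61,30', '56:114,63,32', '58:116,66,32']
col 300 ['10:119,63,28', '12:154,81,36', '14:194,109,47', '16:204,117,52', '18:207,118,52', '20:201,115,47', '22:202,116,47', '24:200,112,45', '26:201,117,50', '28:168,95,42', '30:103,59,29', '32:72,39,17', '34:75,44,16', '36:80,48,28', '38:73,39,15', '40:75,43,19', '42:116,67,31', '44:127,72,33', '46:127,76,35', '48:132,75,38', '50:130,71,37', '52:129,73,34', '54:128,72,34', '56:132,75,37', '58:131,72,35']
col 380 ['10:209,118,49', '12:207,117,41', '14:210,121,51', '16:212,122,53', '18:213,122,51', '20:189,104,38', '22:131,75,35', '24:71,37,14', '26:73,40,22', '28:73,42,18', '30:72,43,22', '32:76,46,25', '34:103,57,25', '36:120,66,31', '38:124,70,36', '40:125,71,35', '42:129,73,38
[... 895 characters left out ...]
', '463:236,145,62', '465:236,148,65', '467:228,136,57', '469:179,98,40', '471:127,68,35', '473:129,68,30']
row 140 ['425:131,73,36', '427:132,73,37', '429:129,72,38', '431:125,73,39', '433:129,72,33', '435:128,71,34', '437:126,70,35', '439:122,64,31', '441:97,55,29', '443:91,54,25', '445:92,51,24', '447:89,50,21', '449:92,51,24', '451:86,48,20', '453:118,66,29', '455:201,113,46', '457:225,134,57', '459:231,139,60', '461:233,142,58', '463:233,142,60', '465:228,137,59', '467:197,110,49', '469:131,71,31', '471:125,66,32', '473:130,71,34']
[[0.433, 0.199], [0.683, 0.2444], [0.7028, 0.1323], [0.4535, 0.0883]] [0.1125, 0.2541, 0.1138, 0.2532]
[[0.4096, 0.2715], [0.7353, 0.2999], [0.7525, 0.1085]]
```

```bash
python3 - <<'E'
from h import *
c=cam("wrist")
L=cast(c,[(220,36.8),(300,28.8),(380,21.5)],.04); Lo=cast(c,[(220,20.2),(300,12.2)],.04)
F=cast(c,[(454.7,60),(454.3,100),(453.8,140)],.04); Fo=cast(c,[(471,60),(469.7,100),(468,140)],.04)
print(np.round(L,4).tolist(),np.round(Lo,4).tolist(),np.round(F,4).tolist(),np.round(Fo,4).tolist())
aL=np.arctan2(*(L[2]-L[0])[[1,0]]); d=F[0]-F[2]; aF=np.arctan2(-d[0],d[1]); print("ang",aL,aF)
th=(aL+aF)/2; u=np.array([np.cos(th),np.sin(th)]); v=np.array([-u[1],u[0]])
O=u*np.mean(F[:,:2]@u)+v*np.mean(L[:,:2]@v); print("corner",O,"th",th)
P=cast(c,[(177,106),(414,61),(423,168),(202,206)],.056)[:,:2]; t=np.mean([np.arctan2(*(P[1]-P[0])[::-1]),np.arctan2(*(P[2]-P[3])[::-1])])
C=P.mean(0); print("tray",C,t,"in gallery frame",(C-O)@u,(C-O)@v,t-th)
tgt=O-140*1e-3*u-.07*v; print("target",tgt)
E
```

```text
[[0.4794, 0.27, 0.04], [0.5645, 0.2777, 0.04], [0.6489, 0.2851, 0.04]] [[0.4801, 0.2863, 0.04], [0.5644, 0.2938, 0.04]] [[0.7324, 0.2473, 0.04], [0.7366, 0.2055, 0.04], [0.741, 0.1617, 0.04]] [[0.7502, 0.2474, 0.04], [0.7538, 0.2056, 0.04], [0.7573, 0.1617, 0.04]]
ang 0.08839436067356414 0.10066942488441745
corner [0.72826498 0.29315823] th 0.0945318927789908
tray [0.56800401 0.16568316] 0.1766521594394196 in gallery frame -0.17157795693116124 -0.11177869501041725 0.08212026666042879
target [0.59549744 0.210256  ]
```

The tray needs +31 mm along u, +42 mm along v and −0.082 rad. I'll push with the open fingers as two contacts, with the tool squared to the gallery (tool x = +v, tool y = +u).

In the tool's units: -0.03 m is -0.6, 0.03 m is 0.6, -0.0945 rad is -0.4725.

```bash
cat >> h.py <<'E'
O=np.array([0.7283,0.2932]); TH=0.0945
u=np.array([np.cos(TH),np.sin(TH)]); v=np.array([-u[1],u[0]])
def g(p): p=np.asarray(p)[...,:2]-O; return np.stack([p@u,p@v],-1)
def w(a,b): return O+a*u+b*v
E
python3 shift.py '[[-0.6,0.23,0.6,0,0,-0.4725],[-0.6,0.23,0.6,0,0,0],[0,0,0.6,0,0,0],[0,0,0.6,0,0,0],[0,0,0.6,0,0,0],[0,0,0.6,0,0,0],[0,0,0.6,0,0,0],[0,0,0.6,0,0,0],[0,0,0.5,0,0,0],[0,0,0.24,0,0,0]]'; python3 -c "
from h import *
o=state();print(g(o['ee_pos']))"
```

```text
time_s: 1.95
ee_pos: [0.5744, 0.0603, 0.0278]
eef_rot: [-3.138, -0.0, 1.664]
force: [-0.1, 0.0, -1.8]
grip_width: 0.0941
grip_force: 0.0
t 1.95 p [0.5744 0.0603 0.0278] r [-3.138 -0.     1.664] f [-0.1  0.  -1.8] w 0.0941 g 0.0
[-0.17517085 -0.21736874]
```

In the tool's units: 0.006 m is 0.12, 0.005 m is 0.1.

```bash
python3 shift.py '[[0.12,0,0,0,0,0],[0.12,0,0,0,0,0],[0.12,0,0,0,0,0],[0.12,0,0,0,0,0],[0.12,0,0,0,0,0],[0.12,0,0,0,0,0],[0.12,0,0,0,0,0],[0.12,0,0,0,0,0],[0.1,0,0,0,0,0],[0.08,0,0,0,0,0]]'; python3 -c "
from h import *
o=state();print(g(o['ee_pos']))"
python3 shift.py '[[0.02,0,0,0,0,0],[0.02,0,0,0,0,0],[0.02,0,0,0,0,0],[0.02,0,0,0,0,0],[0.02,0,0,0,0,0]]'; python3 -c "
from h import *
o=state();print(g(o['ee_pos']),np.dot(o['force'][:2],v))"
```

```text
time_s: 2.95
ee_pos: [0.5706, 0.1184, 0.0306]
eef_rot: [3.141, 0.0, 1.665]
force: [0.5, -6.0, 3.8]
grip_width: 0.0938
grip_force: 2.7
t 2.95 p [0.5706 0.1184 0.0306] r [3.141 0.    1.665] f [ 0.5 -6.   3.8] w 0.0938 g 2.7
[-0.17353275 -0.15917777]
time_s: 3.45
ee_pos: [0.5701, 0.1228, 0.0306]
eef_rot: [3.141, 0.0, 1.665]
force: [0.9, -5.5, 3.6]
grip_width: 0.0941
grip_force: 2.7
t 3.45 p [0.5701 0.1228 0.0306] r [3.141 0.    1.665] f [ 0.9 -5.5  3.6] w 0.0941 g 2.7
[-0.17355434 -0.1546691 ] -5.577190482304308
```

```bash
python3 shift.py '[[0.02,0,0,0,0,0],[0.02,0,0,0,0,0],[0.02,0,0,0,0,0],[0.02,0,0,0,0,0]]'; python3 shift.py '[[0.02,0,0,0,0,0],[0.02,0,0,0,0,0]]';python3 shift.py '[[0.02,0,0,0,0,0],[0.02,0,0,0,0,0]]'; python3 -c "
from h import *
o=state();print(g(o['ee_pos']),np.dot(o['force'][:2],v))"
```

```text
time_s: 3.85
ee_pos: [0.5698, 0.1268, 0.0306]
eef_rot: [3.141, 0.0, 1.665]
force: [0.5, -5.4, 3.1]
grip_width: 0.0941
grip_force: 2.7
time_s: 4.05
ee_pos: [0.5694, 0.1279, 0.0306]
eef_rot: [-3.141, 0.001, 1.664]
force: [-3.3, -16.6, 7.3]
grip_width: 0.0938
grip_force: 8.4
time_s: 4.25
ee_pos: [0.5691, 0.1284, 0.0306]
eef_rot: [-3.14, 0.003, 1.663]
force: [-5.2, -30.0, 10.9]
grip_width: 0.0938
grip_force: 14.6
t 4.25 p [0.5691 0.1284 0.0306] r [-3.140e+00  3.000e-03  1.663e+00] f [ -5.2 -30.   10.9] w 0.0938 g 14.6
[-0.17404271 -0.14902521] -29.394031170480837
```

```bash
python3 shift.py '[[-0.1,0,0,0,0,0],[-0.14,0,0,0,0,0],[0,0,-0.6,0,0,0],[0,0,-0.6,0,0,0],[0,-0.6,-0.6,0,0,0],[0.5,-0.7,0,0,0,0],[0.5,-0.7,0,0,0,0],[0.5,-0.7,0,0,0,0],[0.32,-0.7,0,0,0,0],[0,0,0,0,0,0]]'; python3 shift.py '[[0,0,0,0,0,0.7],[0,0,0,0,0,0.7],[0,0,0,0,0,0.7],[0,0,0,0,0,0.7],[0,0,0,0,0,0.7],[0,0,0,0,0,0.7],[0,0,0,0,0,0.7],[0,0,0,0,0,0.7],[0,0,0,0,0,0.7],[0,0,0,0,0,0.7]]';  python3 shift.py '[[0,0,0,0,0,0.7],[0,0,0,0,0,0.155],[0,0,0,0,0,0]]'; python3 -c "
from h import *
o=state();print(g(o['ee_pos']))
c=cam('wrist');cv2.imwrite('pics/w2.png',c['pixels'])
P=[[*w(a,b),z] for a,b,z in [(-.28,-.14,.024),(0,-.14,.024),(-.28,0,.024)]]
print(proj(c,P))"
```

```text
time_s: 5.25
ee_pos: [0.3892, 0.1947, 0.1202]
eef_rot: [-3.14, -0.001, 1.668]
force: [1.3, -0.0, 0.4]
grip_width: 0.0936
grip_force: 0.0
time_s: 6.25
ee_pos: [0.3929, 0.1935, 0.1204]
eef_rot: [-3.141, -0.0, 0.259]
force: [-0.0, 0.7, 0.6]
grip_width: 0.0936
grip_force: 0.0
time_s: 6.55
ee_pos: [0.3929, 0.1935, 0.1203]
eef_rot: [-3.141, 0.0, 0.094]
force: [-1.2, -0.2, -0.2]
grip_width: 0.0939
grip_force: 0.0
t 6.55 p [0.3929 0.1935 0.1203] r [-3.141  0.     0.094] f [-1.2 -0.2 -0.2] w 0.0939 g 0.0
[-0.34335156 -0.06763517]
[[ 392.04247706  127.8034095 ]
 [ 424.70684204 -421.6390276 ]
 [ 184.66951091  127.87628996]]
```

View pics/w2.png

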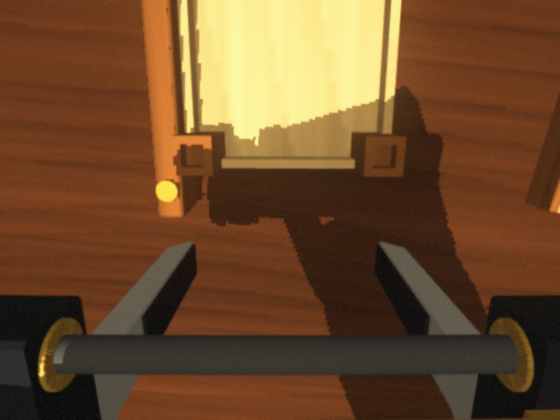

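The tray is square against the left rail: posts at (196,155) and (384,155), near wall at row 163. Now I'll lower and push along +u.

```bash
python3 shift.py '[[0,0,0.6,0,0,0],[0,0,0.6,0,0,0],[0,0,0.4,0,0,0],[0,0,0.2,0,0,0],[0.16,0,0,0,0,0],[0.12,0,0,0,0,0],[0.12,0,0,0,0,0],[0.12,0,0,0,0,0],[0.12,0,0,0,0,0],[0.12,0,0,0,0,0]]'; python3 shift.py '[[0.08,0,0,0,0,0],[0.06,0,0,0,0,0],[0.04,0,0,0,0,0],[0.02,0,0,0,0,0],[0.02,0,0,0,0,0]]'; python3 -c "
from h import *
o=state();print(g(o['ee_pos']))"; python3 shift.py '[[0.02,0,0,0,0,0],[0.02,0,0,0,0,0]]'; python3 shift.py '[[0.02,0,0,0,0,0],[0.02,0,0,0,0,0]]'; python3 -c "
from h import *
o=state();print(g(o['ee_pos']))"
```

```text
time_s: 7.6
ee_pos: [0.4302, 0.1969, 0.0307]
eef_rot: [3.141, 0.001, 0.094]
force: [-5.6, -1.2, 4.9]
grip_width: 0.0941
grip_force: 3.4
time_s: 8.1
ee_pos: [0.441, 0.198, 0.0307]
eef_rot: [3.141, 0.002, 0.094]
force: [-6.1, -2.6, 5.0]
grip_width: 0.0938
grip_force: 3.2
t 8.1 p [0.441  0.198  0.0307] r [3.141e+00 2.000e-03 9.400e-02] f [-6.1 -2.6  5. ] w 0.0938 g 3.2
[-0.2950454  -0.06770281]
time_s: 8.3
ee_pos: [0.443, 0.1981, 0.0307]
eef_rot: [3.141, 0.001, 0.094]
force: [-5.9, -2.0, 5.0]
grip_width: 0.0943
grip_force: 3.2
time_s: 8.5
ee_pos: [0.445, 0.1983, 0.0307]
eef_rot: [3.141, 0.001, 0.094]
force: [-6.5, -2.1, 4.9]
grip_width: 0.0939
grip_force: 3.2
t 8.5 p [0.445  0.1983 0.0307] r [3.141e+00 1.000e-03 9.400e-02] f [-6.5 -2.1  4.9] w 0.0939 g 3.2
[-0.29103114 -0.06770949]
```

```bash
for i in 1 2; do python3 shift.py '[[0.02,0,0,0,0,0],[0.02,0,0,0,0,0]]'|sed -n '2p;4p'; done
```

```text
ee_pos: [0.447, 0.1985, 0.0307]
force: [-5.5, -1.4, 4.6]
ee_pos: [0.4472, 0.1985, 0.0306]
force: [-27.2, -1.5, 21.5]
```

Tray contact on the far rail is confirmed by a force spike at the expected position. I'll back off, rise and look at the boxes.

```bash
python3 shift.py '[[-0.1,0,0,0,0,0],[-0.2,0,0,0,0,0],[0,0,-0.6,0,0,0],[0,0,-0.8,0,0,0],[0,0.6,-0.8,0,0,0],[-0.2,0.8,-0.8,0,0,0],[-0.2,0.8,-0.8,0,0,0],[0,0.8,-0.8,0,0,0],[0,0.8,-0.6,0,0,0],[0,0.8,-0.4,0,0,0]]'|sed -n 2p;python3 shift.py '[[0,0.6,0,0,0,0],[0,0,0,0,0,0],[0,0,0,0,0,0]]'; python3 -c "
from h import *
o=state()
c=cam('wrist');cv2.imwrite('pics/w3.png',c['pixels'])
np.savez('c3.npz',**c)"
```

```text
ee_pos: [0.437, -0.0196, 0.298]
time_s: 10.2
ee_pos: [0.4397, -0.0482, 0.2953]
eef_rot: [-3.141, 0.0, 0.093]
force: [0.1, 0.5, -0.7]
grip_width: 0.094
grip_force: 0.0
t 10.2 p [ 0.4397 -0.0482  0.2953] r [-3.141  0.     0.093] f [ 0.1  0.5 -0.7] w 0.094 g 0.0
```

View pics/w3.png

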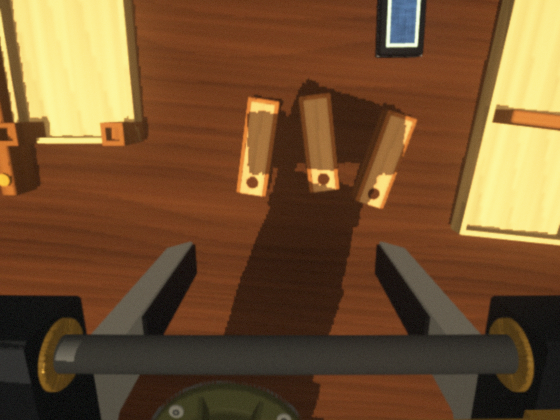

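Wrist view: box A is at (258,147), B at (320,143) and C at (386,160). The case is at (402,25), the upper tray on the right and the lower tray's near end at top left. Casting the box corners next.

```bash
cat >> h.py <<'E'
def rect(c,px,z):
    P=cast(c,px,z)[:,:2]  # order: far-left, far-right, near-right, near-left
    a=(P[0]+P[1])/2; b=(P[2]+P[3])/2; d=a-b
    wd=abs(np.cross(d/np.linalg.norm(d),(P[1]+P[2]-P[0]-P[3])/2))
    return (a+b)/2, np.arctan2(d[1],d[0]), np.linalg.norm(d), wd
E
python3 -W ignore - <<'E'
from h import *
c=dict(np.load('c3.npz'))
for n,p in dict(A=[(250,98),(280,100),(266,196),(237,192)],B=[(301,96),(330,95),(339,189),(311,192)],C=[(388,111),(416,118),(382,208),(356,202)]).items(): print(n,rect(c,p,.03))
im=cv2.imread('pics/w3.png')[60:230,200:460]; cv2.imwrite('pics/w3c.png',cv2.resize(cv2.convertScaleAbs(im,alpha=1.6),None,fx=3,fy=3,interpolation=cv2.INTER_CUBIC))
print(ctrl.get_obs()['qpos'])
E
```

```text
A (array([ 0.470234  , -0.01439822]), np.float64(-0.0670426607960284), np.float64(0.10870667369873471), np.float64(0.03366124678986505))
B (array([ 0.48079216, -0.08467863]), np.float64(0.21742572419849243), np.float64(0.10764939354106867), np.float64(0.03237993059842562))
C (array([ 0.4690155 , -0.16104023]), np.float64(-0.19535421137706546), np.float64(0.1087618887880625), np.float64(0.03246262865526096))
[-1.90769673e-01  7.33665718e-03  1.70015801e+00  1.42001081e-04
  1.43428649e+00  1.28576446e+00]
```

View pics/w3c.png

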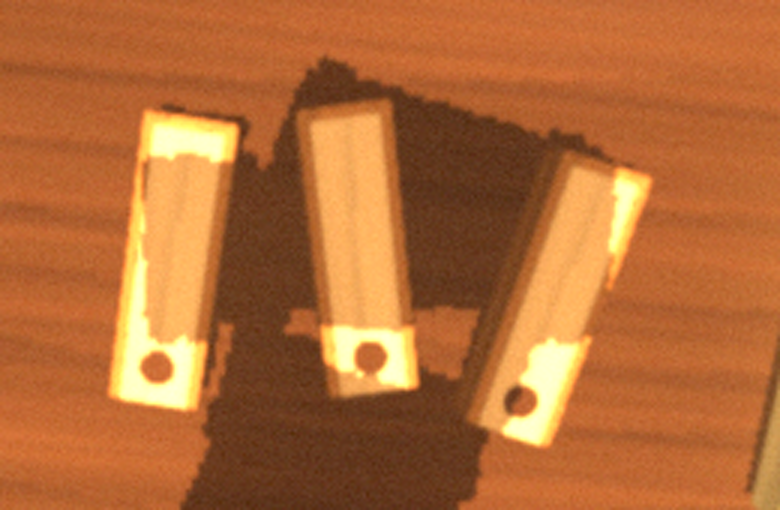

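```bash
cat >> h.py <<'E'
def go(xy,z,yaw,name=""):
    o=ctrl.get_obs(); p=o["ee_pos"]; y0=o["eef_rot"][2]; r=(yaw-y0+np.pi)%(2*np.pi)-np.pi
    d=np.array([*xy,z])-p; print(name,"rz",round(-r,4),"dx %.4f dy %.4f dz %.4f"%(d[0]*np.cos(yaw)+d[1]*np.sin(yaw), d[0]*np.sin(yaw)-d[1]*np.cos(yaw), -d[2]))
E
python3 -W ignore - <<'E'
from h import *
c=dict(np.load('c3.npz'))
for n,p in dict(A=[(247.7,97),(280,100.7),(265.7,197),(236.7,194)],B=[(300,97.3),(330.7,93),(339.3,188.7),(311,192.3)],C=[(388.5,110.7),(417.3,118.7),(382.7,208.7),(357,202)]).items():
    C,a,l,wd=rect(c,p,.03); print(n,C,a,l,wd); go(C,.03,a,n)
E
```

```text
A [ 0.46933642 -0.01364948] -0.056571305139676634 0.11051709829534398 0.03499620721568214
A rz 0.1508 dx 0.0276 dy -0.0356 dz 0.2653
B [ 0.48097389 -0.08465277] 0.22033404034158174 0.10806002015785943 0.03369623854521742
B rz -0.1261 dx 0.0321 dy 0.0451 dz 0.2653
C [ 0.46879004 -0.16210231] -0.19473652495882673 0.10896571725174106 0.03307697719034131
C rz 0.289 dx 0.0506 dy 0.1067 dz 0.2653
```

In the tool's units: 0.04 m is 0.8, 0.03 m is 0.6, 0.075 rad is 0.375.

```bash
python3 shift.py '[[0,0,0,0,0,0.375],[0,0,0,0,0,0.375],[0.28,-0.36,0.8,0,0,0],[0.28,-0.36,0.8,0,0,0],[0,0,0.8,0,0,0],[0,0,0.8,0,0,0],[0,0,0.8,0,0,0],[0,0,0.6,0,0,0],[0,0,0.4,0,0,0],[0,0,0.2,0,0,0]]' 0.06; python3 -c "
from h import *
go([0.4693,-0.0137],.03,-0.0566)"
```

```text
time_s: 11.25
ee_pos: [0.469, -0.0125, 0.0337]
eef_rot: [-3.141, 0.003, -0.054]
force: [0.2, -0.2, -0.1]
grip_width: 0.0597
grip_force: 0.0
 rz 0.0025 dx 0.0004 dy 0.0012 dz 0.0037
```

In the tool's units: 0.005 m is 0.1.

```bash
python3 shift.py '[[0,0,0.1,0,0,0],[0,0,0,0,0,0]]' | sed -n 2p; python3 shift.py '[[0,0,0,0,0,0],[0,0,0,0,0,0],[0,0,0,0,0,0],[0,0,0,0,0,0],[0,0,0,0,0,0]]' 0.02 35; python3 shift.py '[[0,0,-0.4,0,0,0],[0,0,-0.6,0,0,0],[0,0,-0.8,0,0,0],[0,0,-0.6,0,0,0],[0,0,0,0,0,0]]'; python3 -c "
from h import *
go(w(-.065,-.07),.06,TH+np.pi/2)"
```

```text
ee_pos: [0.4701, -0.0133, 0.0306]
time_s: 11.95
ee_pos: [0.4702, -0.0138, 0.0309]
eef_rot: [-3.142, -0.001, -0.056]
force: [-1.9, 0.3, 5.6]
grip_width: 0.0355
grip_force: 35.0
time_s: 12.45
ee_pos: [0.4715, -0.0139, 0.1541]
eef_rot: [3.141, -0.006, -0.056]
force: [0.1, 1.2, -1.8]
grip_width: 0.0354
grip_force: 35.0
 rz -1.721 dx 0.2115 dy 0.2196 dz 0.0941
```

In the tool's units: -0.143 rad is -0.715.

```bash
python3 shift.py '[[0,0,0,0,0,-0.715],[0,0,0,0,0,-0.715],[0,0,0,0,0,-0.715],[0,0,0,0,0,-0.715],[0,0,0,0,0,-0.715],[0,0,0,0,0,-0.715],[0,0,0,0,0,-0.715],[0,0,0,0,0,-0.715],[0,0,0,0,0,-0.715],[0,0,0,0,0,-0.715]]'|sed -n 3p; python3 shift.py '[[0,0,0,0,0,-0.715],[0,0,0,0,0,-0.715],[0.6,0.64,0,0,0,0],[0.6,0.64,0,0,0,0],[0.6,0.64,0,0,0,0],[0.6,0.64,0,0,0,0],[0.6,0.64,0,0,0,0],[0.6,0.64,0,0,0,0],[0.6,0.54,0,0,0,0],[0,0,0,0,0,0]]'; python3 -c "
from h import *
go(w(-.065,-.07),.06,TH+np.pi/2)"
```

```text
eef_rot: [-3.14, 0.0, 1.38]
time_s: 14.45
ee_pos: [0.67, 0.2185, 0.1471]
eef_rot: [-3.139, -0.0, 1.663]
force: [-0.2, -0.2, -2.1]
grip_width: 0.0356
grip_force: 35.0
 rz -0.0021 dx -0.0011 dy 0.0001 dz 0.0871
```

```bash
python3 shift.py '[[0,0,0.6,0,0,0],[0,0,0.6,0,0,0],[0,0,0.4,0,0,0],[0,0,0.2,0,0,0],[0,0,0.2,0,0,0],[0,0,0,0,0,0]]'; python3 shift.py '[[0,0,0.08,0,0,0],[0,0,0.06,0,0,0],[0,0,0,0,0,0]]'
```

```text
time_s: 15.05
ee_pos: [0.6689, 0.2147, 0.0493]
eef_rot: [-3.14, 0.0, 1.66]
force: [-0.8, 0.5, -0.9]
grip_width: 0.0356
grip_force: 35.0
time_s: 15.35
ee_pos: [0.6693, 0.215, 0.0435]
eef_rot: [3.141, 0.0, 1.66]
force: [1.1, -0.4, -1.7]
grip_width: 0.0356
grip_force: 35.0
```

In the tool's units: 0.003 m is 0.06, 0.002 m is 0.04.

```bash
python3 shift.py '[[0,0,0.06,0,0,0],[0,0,0.04,0,0,0],[0,0,0.02,0,0,0],[0,0,0,0,0,0]]'
```

```text
time_s: 15.75
ee_pos: [0.6693, 0.215, 0.0373]
eef_rot: [-3.141, 0.0, 1.66]
force: [-0.5, -0.3, -1.2]
grip_width: 0.0358
grip_force: 35.0
```

In the tool's units: 0.001 m is 0.02.

```bash
python3 shift.py '[[0,0,0.02,0,0,0],[0,0,0,0,0,0],[0,0,0,0,0,0]]' 0.056 | sed -n '2p;4,5p'; python3 shift.py '[[0,0,-0.2,0,0,0],[0,0,-0.6,0,0,0],[0,0,-0.8,0,0,0],[0,0,-0.8,0,0,0],[0,0,0,0,0,0]]' | sed -n 2p; python3 -c "
from h import *
go([.44,-.08],.29,0.094)"
```

```text
ee_pos: [0.6694, 0.2151, 0.0366]
force: [-0.3, 0.0, -0.5]
grip_width: 0.0548
ee_pos: [0.6713, 0.2156, 0.1642]
 rz 1.5664 dx -0.2581 dy 0.2726 dz -0.1258
```

```bash
python3 shift.py '[[0,0,-0.252,0,0,0.712],[0,0,-0.252,0,0,0.712],[0,0,-0.252,0,0,0.712],[0,0,-0.252,0,0,0.712],[0,0,-0.252,0,0,0.712],[0,0,-0.252,0,0,0.712],[0,0,-0.252,0,0,0.712],[0,0,-0.252,0,0,0.712],[0,0,-0.252,0,0,0.712],[0,0,-0.252,0,0,0.712]]'|sed -n 3p; python3 shift.py '[[0,0,0,0,0,0.712],[-0.68,0.68,0,0,0,0],[-0.68,0.68,0,0,0,0],[-0.68,0.68,0,0,0,0],[-0.68,0.68,0,0,0,0],[-0.68,0.68,0,0,0,0],[-0.68,0.68,0,0,0,0],[-0.68,0.68,0,0,0,0],[-0.4,0.68,0,0,0,0],[0,0,0,0,0,0]]';  python3 -c "
from h import *
c=cam('wrist');np.savez('c4.npz',**c);cv2.imwrite('pics/w4.png',c['pixels'])
P=[[.481,-.0847,.03],[.4688,-.1621,.03],[.625,-.16,.02]];q=proj(c,P);print(q)
im=c['pixels'][20:250,210:510]; cv2.imwrite('pics/w4c.png',cv2.resize(cv2.convertScaleAbs(im,alpha=1.6),None,fx=2.6,fy=2.6,interpolation=cv2.INTER_CUBIC))
state()"
```

```text
eef_rot: [3.142, -0.0, 0.23]
time_s: 18.55
ee_pos: [0.4363, -0.0827, 0.2831]
eef_rot: [3.141, -0.001, 0.09]
force: [-0.6, -0.7, 0.5]
grip_width: 0.0558
grip_force: 0.0
[[290.27743632 139.43249288]
 [358.41041503 156.90016636]
 [375.28196565   5.69833095]]
t 18.6 p [ 0.4373 -0.0813  0.2831] r [ 3.141e+00 -1.000e-03  9.100e-02] f [ 0.   0.6 -0.5] w 0.0562 g 0.0
```

View pics/w4c.png

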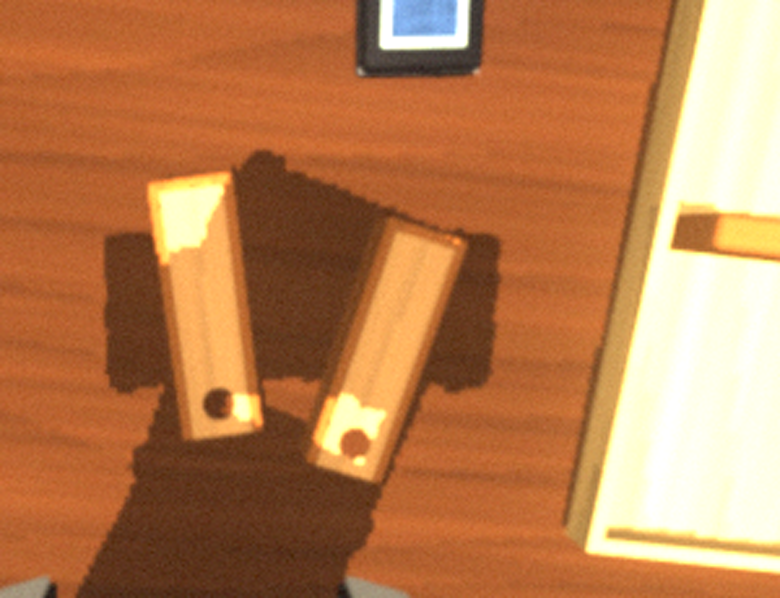

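B at crop (205,306) and C at (387,352) haven't moved. Next, pick B.

```bash
python3 -W ignore - <<'E'
from h import *
c=dict(np.load('c4.npz'))
for n,p in dict(B=[(149,184),(233,171),(263,427),(183,440)],C=[(390,218),(467,238),(381,482),(308,462)]).items():
    C,a,l,wd=rect(c,np.array(p)/2.6+[210,20],.03); print(n,C,a,l,wd); go(C,.03,a,n)
E
```

```text
B [ 0.4813234  -0.08413539] 0.2193993109045992 0.1076481841639454 0.035067041657385827
B rz -0.1287 dx 0.0424 dy 0.0124 dz 0.2531
C [ 0.46968383 -0.16176012] -0.19740235040871743 0.10869238166802683 0.03366703002370713
C rz 0.2881 dx 0.0476 dy 0.0726 dz 0.2531
```

In the tool's units: 0.04 m is 0.8, 0.03 m is 0.6, -0.0643 rad is -0.3215.

```bash
python3 shift.py '[[0,0,0,0,0,-0.3215],[0,0,0,0,0,-0.3215],[0.42,0.12,0.8,0,0,0],[0.42,0.128,0.8,0,0,0],[0,0,0.8,0,0,0],[0,0,0.8,0,0,0],[0,0,0.8,0,0,0],[0,0,0.6,0,0,0],[0,0,0.3,0,0,0],[0,0,0.1,0,0,0]]' 0.06|sed -n '2,4p'; python3 -c "
from h import *
go([0.4813,-0.0841],.0305,0.2194)"
```

```text
ee_pos: [0.4813, -0.0816, 0.0307]
eef_rot: [-3.14, 0.003, 0.223]
force: [-0.1, 0.1, 1.3]
 rz 0.0041 dx -0.0005 dy 0.0024 dz 0.0002
```

In the tool's units: 0.001 m is 0.02.

```bash
python3 shift.py '[[0,0.02,0,0,0,0],[0,0,0,0,0,0],[0,0,0,0,0,0],[0,0,0,0,0,0],[0,0,0,0,0,0]]' 0.02 35; python3 shift.py '[[0,0,-0.4,0,0,0],[0,0,-0.6,0,0,0],[0,0,-0.8,0,0,0],[0,0,-0.6,0,0,0],[0,0,0,0,0,0]]'; python3 -c "
from h import *
go(w(-.14,-.07),.06,TH+np.pi/2)"
```

```text
time_s: 20.1
ee_pos: [0.4824, -0.0838, 0.0333]
eef_rot: [3.141, -0.002, 0.222]
force: [-1.1, 2.1, 7.5]
grip_width: 0.0357
grip_force: 35.0
time_s: 20.6
ee_pos: [0.4834, -0.0841, 0.1564]
eef_rot: [3.139, -0.006, 0.222]
force: [-0.0, 0.4, -1.3]
grip_width: 0.0354
grip_force: 35.0
 rz -1.4429 dx 0.2825 dy 0.1394 dz 0.0964
```

In the tool's units: -0.1443 rad is -0.7215.

```bash
python3 shift.py '[[0,0,0,0,0,-0.7215],[0,0,0,0,0,-0.7215],[0,0,0,0,0,-0.7215],[0,0,0,0,0,-0.7215],[0,0,0,0,0,-0.7215],[0,0,0,0,0,-0.7215],[0,0,0,0,0,-0.7215],[0,0,0,0,0,-0.7215],[0,0,0,0,0,-0.7215],[0,0,0,0,0,-0.7215]]'|sed -n 3p; python3 shift.py '[[0.7,0.348,0,0,0,0],[0.7,0.348,0,0,0,0],[0.7,0.348,0,0,0,0],[0.7,0.348,0,0,0,0],[0.7,0.348,0,0,0,0],[0.7,0.348,0,0,0,0],[0.7,0.348,0,0,0,0],[0.75,0.352,0,0,0,0],[0,0,0,0,0,0]]'; python3 -c "
from h import *
go(w(-.14,-.07),.04,TH+np.pi/2)"
```

```text
eef_rot: [-3.14, -0.0, 1.671]
time_s: 22.5
ee_pos: [0.594, 0.2145, 0.1507]
eef_rot: [-3.14, -0.0, 1.669]
force: [-0.3, -0.2, -2.2]
grip_width: 0.0356
grip_force: 35.0
 rz 0.0036 dx -0.0043 dy 0.0012 dz 0.1107
```

In the tool's units: 0.03 m is 0.6, 0.02 m is 0.4.

```bash
python3 shift.py '[[-0.06,0.02,0.6,0,0,0],[0,0,0.6,0,0,0],[0,0,0.4,0,0,0],[0,0,0.2,0,0,0],[0,0,0.2,0,0,0],[0,0,0.1,0,0,0],[0,0,0.06,0,0,0],[0,0,0,0,0,0]]'|sed -n '2,5p'; python3 -c "
from h import *
go(w(-.14,-.07),.039,TH+np.pi/2)"
```

```text
ee_pos: [0.5954, 0.2078, 0.0447]
eef_rot: [3.141, -0.0, 1.666]
force: [-0.4, 0.1, -1.0]
grip_width: 0.0353
 rz 0.0002 dx 0.0025 dy 0.0004 dz 0.0057
```

In the tool's units: 0.002 m is 0.04, 0.001 m is 0.02.

```bash
python3 shift.py '[[0.04,0,0.04,0,0,0],[0,0,0.04,0,0,0],[0,0,0.02,0,0,0],[0,0,0,0,0,0]]'|sed -n '2,5p'; python3 shift.py '[[0,0,0.012,0,0,0],[0,0,0,0,0,0]]'|sed -n '2,5p'
```

```text
ee_pos: [0.5951, 0.2098, 0.0395]
eef_rot: [3.141, -0.0, 1.666]
force: [0.0, 0.6, -1.1]
grip_width: 0.0359
ee_pos: [0.5951, 0.2098, 0.0394]
eef_rot: [3.141, -0.0, 1.665]
force: [-1.7, -0.6, 5.4]
grip_width: 0.0355
```

Touching the floor. Release, then go back for C.

```bash
python3 shift.py '[[0,0,0,0,0,0],[0,0,0,0,0,0],[0,0,0,0,0,0]]' 0.056 | sed -n '5p'; python3 shift.py '[[0,0,-0.2,0,0,0],[0,0,-0.6,0,0,0],[0,0,-0.8,0,0,0],[0,0,-0.8,0,0,0],[0,0,0,0,0,0]]' | sed -n 2p; python3 -c "
from h import *
go([.45,-.14],.25,-.1974)"
```

```text
grip_width: 0.0545
ee_pos: [0.5971, 0.2104, 0.1657]
 rz 1.8629 dx -0.0755 dy 0.3724 dz -0.0843
```

Careful with the scale: shifts go in shares of 50 mm and turns go in units of 0.2 rad. That gives: -0.0084 m is -0.168, 0.1433 rad is 0.7165.

```bash
python3 shift.py '[[0,0,-0.168,0,0,0.7165],[0,0,-0.168,0,0,0.7165],[0,0,-0.168,0,0,0.7165],[0,0,-0.168,0,0,0.7165],[0,0,-0.168,0,0,0.7165],[0,0,-0.168,0,0,0.7165],[0,0,-0.168,0,0,0.7165],[0,0,-0.168,0,0,0.7165],[0,0,-0.168,0,0,0.7165],[0,0,-0.168,0,0,0.7165]]'|sed -n 3p; python3 shift.py '[[0,0,0,0,0,0.7165],[0,0,0,0,0,0.7165],[0,0,0,0,0,0.7165],[-0.34,0.93,0,0,0,0],[-0.34,0.93,0,0,0,0],[-0.34,0.93,0,0,0,0],[-0.34,0.93,0,0,0,0],[-0.15,0.93,0,0,0,0],[0,0.93,0,0,0,0],[0,0.93,0,0,0,0]]'|sed -n 2p;  python3 shift.py '[[0,0.94,0,0,0,0],[0,0,0,0,0,0],[0,0,0,0,0,0]]' | sed -n 2p; python3 -c "
from h import *
c=cam('wrist');np.savez('c5.npz',**c)
q=proj(c,[[.4697,-.1618,.03]])[0];print(q)
x,y=np.int32(q); x0,y0=max(x-120,0),max(y-100,0); print(x0,y0)
im=c['pixels'][y0:y0+200,x0:x0+240]; cv2.imwrite('pics/w5c.png',cv2.resize(cv2.convertScaleAbs(im,alpha=1.6),None,fx=3,fy=3,interpolation=cv2.INTER_CUBIC))
state();go([.4697,-.1618],.0305,-.1974)"
```

```text
eef_rot: [3.142, 0.0, 0.227]
ee_pos: [0.4562, -0.0961, 0.2433]
ee_pos: [0.4477, -0.1413, 0.2429]
[300.59574279 161.0690676 ]
180 61
t 27.05 p [ 0.4479 -0.1404  0.2429] r [-3.141 -0.    -0.198] f [-1.1 -0.6  0.4] w 0.0561 g 0.0
 rz -0.0005 dx 0.0255 dy 0.0167 dz 0.2124
```

View pics/w5c.png

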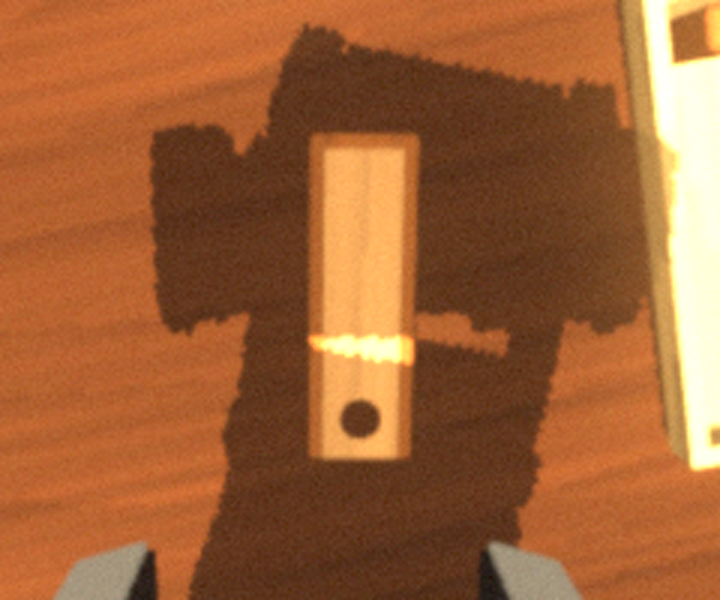

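C is at (301,160) as predicted, aligned with the tool. Descend and grip.

In the tool's units: 0.04 m is 0.8, 0.03 m is 0.6.

```bash
python3 shift.py '[[0.25,0.16,0.8,0,0,0],[0.26,0.16,0.8,0,0,0],[0,0,0.8,0,0,0],[0,0,0.8,0,0,0],[0,0,0.6,0,0,0],[0,0,0.3,0,0,0],[0,0,0.148,0,0,0],[0,0,0,0,0,0]]' 0.06|sed -n '2,4p'; python3 -c "
from h import *
go([.4697,-.1618],.0305,-.1974)"; python3 shift.py '[[0,0,0,0,0,0],[0,0,0,0,0,0],[0,0,0,0,0,0],[0,0,0,0,0,0],[0,0,0,0,0,0]]' 0.02 35; python3 shift.py '[[0,0,-0.4,0,0,0],[0,0,-0.6,0,0,0],[0,0,-0.8,0,0,0],[0,0,-0.6,0,0,0],[0,0,0,0,0,0]]'; python3 -c "
from h import *
go(w(-.215,-.07),.06,TH+np.pi/2)"
```

```text
ee_pos: [0.4699, -0.1603, 0.03]
eef_rot: [-3.141, 0.001, -0.196]
force: [0.2, -0.9, -0.0]
 rz 0.0015 dx 0.0001 dy 0.0015 dz -0.0005
time_s: 28.35
ee_pos: [0.4702, -0.1615, 0.0311]
eef_rot: [3.142, -0.001, -0.198]
force: [-1.1, 1.5, 7.4]
grip_width: 0.0357
grip_force: 35.0
time_s: 28.85
ee_pos: [0.4712, -0.162, 0.1543]
eef_rot: [3.14, -0.006, -0.197]
force: [1.2, -1.0, -2.0]
grip_width: 0.0357
grip_force: 35.0
 rz -1.8628 dx 0.3590 dy 0.0839 dz 0.0943
```

In the tool's units: -0.1433 rad is -0.7165.

```bash
python3 shift.py '[[0,0,0,0,0,-0.7165],[0,0,0,0,0,-0.7165],[0,0,0,0,0,-0.7165],[0,0,0,0,0,-0.7165],[0,0,0,0,0,-0.7165],[0,0,0,0,0,-0.7165],[0,0,0,0,0,-0.7165],[0,0,0,0,0,-0.7165],[0,0,0,0,0,-0.7165],[0,0,0,0,0,-0.7165]]'|sed -n 3p; python3 shift.py '[[0,0,0,0,0,-0.7165],[0,0,0,0,0,-0.7165],[0,0,0,0,0,-0.7165],[0.8,0.2,0,0,0,0],[0.8,0.2,0,0,0,0],[0.8,0.2,0,0,0,0],[0.8,0.2,0,0,0,0],[0.8,0.2,0,0,0,0],[0.8,0.2,0,0,0,0],[0.8,0.2,0,0,0,0]]'|sed -n 2p; python3 shift.py '[[0.8,0.2,0,0,0,0],[0.7,0.08,0,0,0,0],[0,0,0,0,0,0]]'; python3 -c "
from h import *
go(w(-.215,-.07),.038,TH+np.pi/2)"
```

```text
eef_rot: [-3.14, -0.0, 1.241]
ee_pos: [0.5126, 0.1256, 0.1494]
time_s: 31.15
ee_pos: [0.5191, 0.2032, 0.149]
eef_rot: [-3.14, -0.0, 1.669]
force: [0.3, 0.1, -1.6]
grip_width: 0.0355
grip_force: 35.0
 rz 0.0037 dx -0.0002 dy 0.0018 dz 0.1110
```

In the tool's units: 0.002 m is 0.04, 0.03 m is 0.6.

```bash
python3 shift.py '[[0.04,0.02,0.6,0,0,0],[0,0,0.6,0,0,0],[0,0,0.4,0,0,0],[0,0,0.2,0,0,0],[0,0,0.2,0,0,0],[0,0,0.1,0,0,0],[0,0,0.04,0,0,0],[0,0,0,0,0,0]]'|sed -n '2,5p'; python3 shift.py '[[0,0,0.04,0,0,0],[0,0,0.04,0,0,0],[0,0,0,0,0,0]]'|sed -n '2,5p'; python3 -c "
from h import *
go(w(-.215,-.07),.037,TH+np.pi/2)"
```

```text
ee_pos: [0.5209, 0.2021, 0.0438]
eef_rot: [3.141, -0.0, 1.665]
force: [0.4, -0.1, -0.7]
grip_width: 0.0355
ee_pos: [0.5206, 0.202, 0.0394]
eef_rot: [-3.142, 0.0, 1.666]
force: [0.0, 0.5, -1.8]
grip_width: 0.0358
 rz 0.0002 dx 0.0012 dy 0.0003 dz 0.0024
```

In the tool's units: 0.0015 m is 0.03, 0.001 m is 0.02.

```bash
python3 shift.py '[[0,0,0.03,0,0,0],[0,0,0.02,0,0,0],[0,0,0,0,0,0]]'|sed -n '2p;4p'; python3 shift.py '[[0,0,0,0,0,0],[0,0,0,0,0,0],[0,0,0,0,0,0]]' 0.056 | sed -n '5p'; python3 shift.py '[[0,0,-0.2,0,0,0],[0,0,-0.6,0,0,0],[0,0,-0.8,0,0,0],[0,0,-0.8,0,0,0],[0,0,-0.8,0,0,0],[-0.6,0.4,-0.6,0,0,0],[-0.6,0.4,-0.4,0,0,0],[0,0.4,0,0,0,0],[0,0,0,0,0,0],[0,0,0,0,0,0]]' | sed -n 2p; python3 -c "
from h import *
c=cam('wrist');np.savez('c6.npz',**c);cv2.imwrite('pics/w6.png',c['pixels']);state()
print(proj(c,[[*w(a-.14,b-.07),.056] for a,b in [(-.128,.058),(.128,.058),(.128,-.058),(-.128,-.058)]]))"
```

```text
ee_pos: [0.5207, 0.2021, 0.0371]
force: [-1.4, -0.5, 1.2]
grip_width: 0.0543
ee_pos: [0.5857, 0.148, 0.2469]
t 33.9 p [0.5855 0.1482 0.2469] r [-3.141  0.     1.666] f [ 0.1  0.5 -1. ] w 0.0557 g 0.0
[[159.58234894  59.18112268]
 [447.58134293  59.55262624]
 [434.46194391 187.4387824 ]
 [169.6994999  187.26870196]]
```

View pics/w6.png

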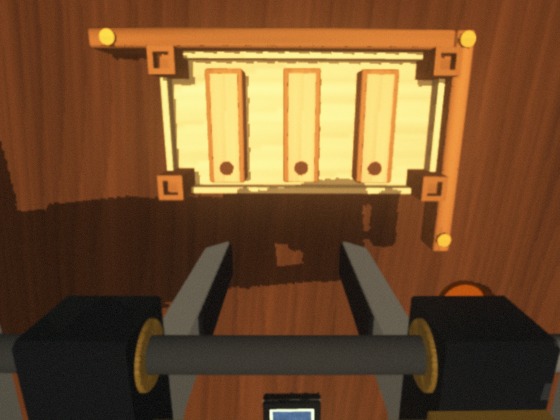

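All three boxes lie flat in the tray. The sockets at (162,60), (446,62), (433,187) and (171,187) match the flush prediction within 2 px. Next I'll look at the upper tray.

```bash
python3 shift.py '[[-0.84,-0.14,0,0,0,0],[-0.84,-0.14,0,0,0,0],[-0.84,-0.14,0,0,0,0],[-0.84,-0.14,0,0,0,0],[-0.84,-0.14,0,0,0,0],[-0.84,-0.14,0,0,0,0],[-0.84,-0.14,0,0,0,0],[-0.84,-0.14,0,0,0,0],[-0.84,-0.14,0,0,0,0],[-0.84,-0.14,0,0,0,0]]'|sed -n 2p;  python3 shift.py '[[-0.9,-0.14,0,0,0,0.2],[-0.9,-0.14,0,0,0,0.2],[-0.84,-0.14,0,0,0,0],[0,0,0,0,0,0],[0,0,0,0,0,0]]'|sed -n 2p; python3 -c "
from h import *
c=cam('wrist');np.savez('c7.npz',**c);cv2.imwrite('pics/w7.png',c['pixels']);state()"
```

```text
ee_pos: [0.5555, -0.2776, 0.2472]
ee_pos: [0.5421, -0.4094, 0.2466]
t 35.45 p [ 0.5426 -0.4086  0.2469] r [-3.141 -0.     1.586] f [ 0.2  0.8 -0.3] w 0.0561 g 0.0
```

View pics/w7.png

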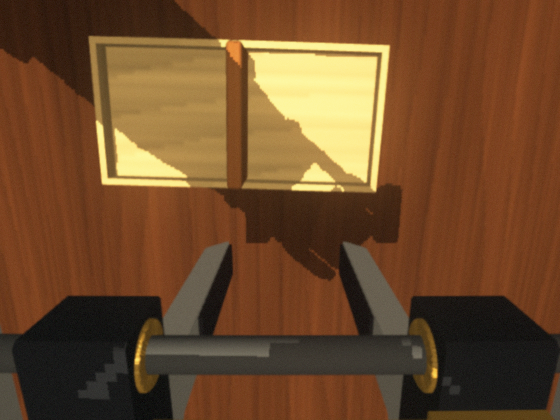

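The upper-tray wall outline has corners (90,37), (389,45), (376,192) and (103,186). The handle spans x≈227–246 at its top.

```bash
python3 -W ignore - <<'E'
from h import *
c=dict(np.load('c7.npz')); im=c['pixels']
P=[(90,37),(389,45),(376,192),(103,186)]
for z in (.036,): 
    Q=cast(c,P,z)[:,:2]; print(Q.round(4).tolist(),[round(float(np.linalg.norm(Q[i]-Q[i-1])),4) for i in range(4)]); C=Q.mean(0)
    t=np.mean([np.arctan2(*(Q[1]-Q[0])[::-1]),np.arctan2(*(Q[2]-Q[3])[::-1])]);print(C,t, np.arctan2(*(Q[0]-Q[3])[::-1])-np.pi/2,np.arctan2(*(Q[1]-Q[2])[::-1])-np.pi/2)
for r in (70,110,150):
    print(r,["%d:%d,%d,%d"%(k,*im[r,k][::-1]) for k in range(222,254,2)])
print(proj(c,[[*(C+s*.07*np.array([-np.sin(t),np.cos(t)])+e*.007*np.array([np.cos(t),np.sin(t)])),.072] for s in (1,-1) for e in (-1,1)]))
E
```

```text
[[0.358, -0.2704], [0.636, -0.2739], [0.6344, -0.4138], [0.355, -0.4115]] [0.1411, 0.278, 0.1398, 0.2794]
[ 0.49584794 -0.34237648] -0.010486008421733573 -0.02158763903830363 -0.011379159917598747
70 ['222:165,128,71', '224:159,122,68', '226:124,82,42', '228:122,73,33', '230:132,77,35', '232:131,78,39', '234:131,79,38', '236:133,80,39', '238:128,74,35', '240:114,67,30', '242:95,59,31', '244:91,58,30', '246:95,62,31', '248:155,119,65', '250:168,130,71', '252:169,131,74']
110 ['222:182,144,81', '224:177,140,76', '226:133,92,45', '228:120,74,34', '230:128,76,36', '232:126,75,35', '234:125,75,31', '236:131,79,34', '238:128,75,35', '240:115,67,33', '242:90,57,29', '244:88,58,30', '246:93,61,31', '248:164,123,67', '250:181,143,76', '252:186,146,81']
150 ['222:169,132,72', '224:167,130,70', '226:132,96,50', '228:121,72,35', '230:124,73,36', '232:124,73,33', '234:120,71,31', '236:123,73,33', '238:126,75,36', '240:114,67,30', '242:84,54,26', '244:80,52,28', '246:86,56,28', '248:156,122,67', '250:166,129,71', '252:168,130,72']
[[225.20320354  32.46069706]
 [242.0303569   32.86439451]
 [227.54095367 196.48041812]
 [242.66347705 196.84641875]]
```

```bash
python3 -c "
from h import *
go([.4958,-.3424],.048,np.pi/2-.012)"
```

```text
rz 0.0273 dx 0.0656 dy -0.0476 dz 0.1989
```

```bash
python3 shift.py '[[0,0,0,0,0,0.1365],[0.66,-0.48,0.4,0,0,0],[0.652,-0.472,0.4,0,0,0],[0,0,0.6,0,0,0],[0,0,0.6,0,0,0],[0,0,0.6,0,0,0],[0,0,0,0,0,0]]' 0.04|sed -n 2,4p;  python3 -c "
from h import *
go([.4958,-.3424],.048,np.pi/2-.012)"
```

```text
ee_pos: [0.4947, -0.3412, 0.1138]
eef_rot: [-3.137, -0.004, 1.559]
force: [-0.0, -0.5, -0.3]
 rz -0.0001 dx -0.0012 dy 0.0011 dz 0.0658
```

```bash
python3 shift.py '[[0,0.02,0.4,0,0,0],[0,0,0.4,0,0,0],[0,0,0.3,0,0,0],[0,0,0.2,0,0,0],[0,0,0,0,0,0]]'|sed -n 2,4p;  python3 shift.py '[[0,0,0,0,0,0],[0,0,0,0,0,0],[0,0,0,0,0,0],[0,0,0,0,0,0],[0,0,0,0,0,0],[0,0,0,0,0,0]]' 0.0 60; python3 shift.py '[[0,0,-0.2,0,0,0],[0,0,-0.2,0,0,0],[0,0,-0.4,0,0,0],[0,0,-0.4,0,0,0],[0,0,-0.4,0,0,0],[0,0,-0.4,0,0,0],[0,0,-0.4,0,0,0],[0,0,0,0,0,0],[0,0,0,0,0,0]]'; python3 -c "
from h import *
go(w(-.1405,-.0705),.16,np.pi/2+TH)
c=cam('wrist');np.savez('c8.npz',**c);cv2.imwrite('pics/w8.png',c['pixels'])"
```

```text
ee_pos: [0.4966, -0.343, 0.0515]
eef_rot: [-3.141, -0.001, 1.558]
force: [-0.4, -0.5, 0.6]
time_s: 37.25
ee_pos: [0.4967, -0.3436, 0.0525]
eef_rot: [3.141, 0.0, 1.558]
force: [-4.0, 1.6, 6.2]
grip_width: 0.0134
grip_force: 60.0
time_s: 38.15
ee_pos: [0.4966, -0.3433, 0.1716]
eef_rot: [-3.141, -0.0, 1.558]
force: [-1.1, 0.5, -7.4]
grip_width: 0.0135
grip_force: 60.0
 rz -0.107 dx 0.5413 dy 0.1502 dz 0.0116
```

Lifted, with a weight of about 7 N. Carry it over the lower tray.

In the tool's units: 0.04 m is 0.8, 0.035 m is 0.7, -0.054 rad is -0.27.

```bash
python3 shift.py '[[0,0,0,0,0,-0.265],[0,0,0,0,0,-0.27],[0.4,0.12,0,0,0,0],[0.7,0.2,0,0,0,0],[0.8,0.22,0,0,0,0],[0.8,0.22,0,0,0,0],[0.8,0.22,0,0,0,0],[0.8,0.22,0,0,0,0],[0.8,0.22,0,0,0,0],[0.8,0.22,0,0,0,0]]'|sed -n 2,5p;  python3 shift.py '[[0.8,0.22,0,0,0,0],[0.8,0.22,0,0,0,0],[0.8,0.22,0,0,0,0],[0.8,0.22,0,0,0,0],[0.8,0.22,0,0,0,0],[0.7,0.2,0,0,0,0],[0.4,0.12,0,0,0,0],[0,0,0,0,0,0],[0,0,0,0,0,0],[0,0,0,0,0,0]]'; python3 -c "
from h import *
go(w(-.14,-.071),.12,np.pi/2+TH)"
```

```text
ee_pos: [0.5501, -0.0402, 0.1707]
eef_rot: [-3.14, -0.0, 1.665]
force: [0.6, -0.2, -6.9]
grip_width: 0.0139
time_s: 40.2
ee_pos: [0.597, 0.2175, 0.1712]
eef_rot: [-3.14, 0.0, 1.664]
force: [0.9, 0.2, -6.5]
grip_width: 0.0138
grip_force: 60.0
 rz -0.0009 dx -0.0081 dy -0.0021 dz 0.0512
```

In the tool's units: 0.015 m is 0.3, 0.01 m is 0.2.

```bash
python3 shift.py '[[-0.08,-0.02,0.2,0,0,0],[-0.08,-0.02,0.3,0,0,0],[0,0,0.3,0,0,0],[0,0,0.16,0,0,0],[0,0,0,0,0,0],[0,0,0,0,0,0]]'|sed -n 2,5p; python3 -c "
from h import *
go(w(-.14,-.071),.0985,np.pi/2+TH)
c=cam('wrist');s=cam('scene');np.savez('c9.npz',**c);cv2.imwrite('pics/w9.png',c['pixels']);cv2.imwrite('pics/s9.png',s['pixels'])
a=cv2.resize(c['pixels'][:250],None,fx=1.4,fy=1.4); b=cv2.resize(s['pixels'][130:270,190:390],None,fx=3.92,fy=3.92)[:240*1+300]
b=cv2.resize(b,(560,392)); a=cv2.resize(a,(450,200)); 
cv2.imwrite('pics/m9.png',np.vstack([cv2.resize(c['pixels'][:240],(560,240)),cv2.resize(s['pixels'][140:260,210:390],(534,356))[:,:].copy() if 0 else cv2.copyMakeBorder(cv2.resize(s['pixels'][140:260,210:390],(525,350)),0,0,0,35,cv2.BORDER_CONSTANT)]))"
```

```text
ee_pos: [0.5961, 0.2104, 0.1242]
eef_rot: [3.141, -0.0, 1.665]
force: [0.4, 0.5, -6.3]
grip_width: 0.0136
 rz -0.0001 dx -0.0011 dy -0.0006 dz 0.0257
```

View pics/m9.png

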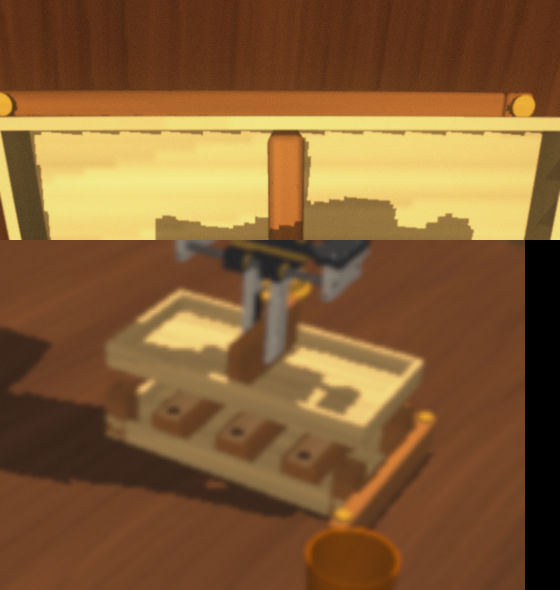

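Wrist view: the tray's left wall outer edge is at row ~117, parallel to the rail. Scene view: the tray is level above the posts. I'll check the in-hand offset along v.

```bash
python3 - <<'E'
from h import *
c=dict(np.load('c9.npz')); im=c['pixels'].astype(int)
for k in (200,240,320,380):
    col=im[100:135,k].sum(1); e=100+np.argmax(np.diff(col[:25]))+.5; print(k,e,g(cast(c,[(k,e)],.1077)[0]))
print(g(ctrl.get_obs()['ee_pos']))
E
```

```text
200 115.5 [-0.17896557  0.00246701]
240 115.5 [-0.16062351  0.00243736]
320 115.5 [-0.12399484  0.00243981]
380 115.5 [-0.0964711  0.0024957]
[-0.13919518 -0.06982095]
```

```bash
python3 shift.py '[[-0.048,-0.02,0.1,0,0,0],[0,0,0.1,0,0,0],[0,0,0.04,0,0,0],[0,0,0,0,0,0]]'|sed -n 2,4p; python3 -c "
from h import *
go(w(-.1403,-.0723),.0985,np.pi/2+TH)"; python3 shift.py '[[0,0,0.04,0,0,0],[0,0,0.04,0,0,0],[0,0,0,0,0,0]]'|sed -n 2,4p; python3 shift.py '[[0,0,0.04,0,0,0],[0,0,0,0,0,0]]'|sed -n 2,4p
```

```text
ee_pos: [0.595, 0.2079, 0.1114]
eef_rot: [-3.141, 0.0, 1.665]
force: [0.7, -0.4, -6.4]
 rz -0.0001 dx 0.0001 dy 0.0004 dz 0.0129
ee_pos: [0.5951, 0.2079, 0.1076]
eef_rot: [-3.141, 0.0, 1.665]
force: [0.3, 0.2, -7.1]
ee_pos: [0.5951, 0.2079, 0.1057]
eef_rot: [-3.141, 0.0, 1.665]
force: [-0.7, 0.1, -7.2]
```

Below the post tops (tips at about 53 mm) with no contact. Continue down.

In the tool's units: 0.002 m is 0.04, 0.001 m is 0.02.

```bash
python3 shift.py '[[0,0,0.04,0,0,0],[0,0,0.02,0,0,0],[0,0,0,0,0,0]]'|sed -n 2,4p; python3 shift.py '[[0,0,0.04,0,0,0],[0,0,0,0,0,0]]'|sed -n 2,4p; python3 shift.py '[[0,0,0.02,0,0,0],[0,0,0.02,0,0,0],[0,0,0,0,0,0]]'|sed -n 2,4p
```

```text
ee_pos: [0.5951, 0.2079, 0.1027]
eef_rot: [-3.141, 0.0, 1.665]
force: [0.6, -0.1, -6.0]
ee_pos: [0.5951, 0.2079, 0.1006]
eef_rot: [-3.141, 0.0, 1.665]
force: [-1.1, 0.3, -6.0]
ee_pos: [0.5951, 0.2079, 0.0988]
eef_rot: [-3.141, 0.0, 1.665]
force: [-0.3, -0.4, -6.3]
```

```bash
python3 shift.py '[[0,0,0.02,0,0,0],[0,0,0,0,0,0]]'|sed -n 2,4p; python3 shift.py '[[0,0,0.01,0,0,0],[0,0,0.01,0,0,0],[0,0,0,0,0,0]]'|sed -n 2,4p
```

```text
ee_pos: [0.5953, 0.208, 0.0986]
eef_rot: [3.141, -0.0, 1.665]
force: [-4.1, -1.5, 1.9]
ee_pos: [0.5953, 0.2079, 0.0986]
eef_rot: [3.141, -0.0, 1.665]
force: [-7.9, -2.5, 13.2]
```

Contact at TCP 0.0986, exactly the predicted seated height. Release and go look at the card case.

```bash
python3 shift.py '[[0,0,0,0,0,0],[0,0,0,0,0,0],[0,0,0,0,0,0]]' 0.04 | sed -n '4,5p'; python3 shift.py '[[0,0,-0.2,0,0,0],[0,0,-0.4,0,0,0],[0,0,-0.6,0,0,0],[0,0,-0.8,0,0,0],[0,0,-0.8,0,0,0],[0,0,0,0,0,0]]' 0.045|sed -n 2,4p; python3 -c "
from h import *
go([.53,-.13],.24,TH)"
```

```text
force: [0.7, 0.4, -0.2]
grip_width: 0.0342
ee_pos: [0.5967, 0.2084, 0.2439]
eef_rot: [3.132, -0.002, 1.665]
force: [-0.8, 0.3, 0.1]
 rz 1.5707 dx -0.0984 dy 0.3306 dz 0.0039
```

```bash
python3 shift.py '[[0,0,0,0,0,0.714],[0,0,0,0,0,0.714],[0,0,0,0,0,0.714],[0,0,0,0,0,0.714],[0,0,0,0,0,0.714],[0,0,0,0,0,0.714],[0,0,0,0,0,0.714],[0,0,0,0,0,0.714],[0,0,0,0,0,0.714],[0,0,0,0,0,0.714]]'|sed -n 3p; python3 shift.py '[[0,0,0,0,0,0.714],[-0.246,0.826,0,0,0,0],[-0.246,0.826,0,0,0,0],[-0.246,0.826,0,0,0,0],[-0.246,0.826,0,0,0,0],[-0.246,0.826,0,0,0,0],[-0.246,0.826,0,0,0,0],[-0.246,0.826,0,0,0,0],[-0.246,0.826,0,0,0,0],[0,0,0,0,0,0]]' 0.075|sed -n 2p; python3 -W ignore -c "
from h import *
c=cam('wrist');np.savez('c10.npz',**c);im=c['pixels'];cv2.imwrite('pics/w10.png',im);state()
m=((im.max(2)<70)|((im[...,0].astype(int)>im[...,2].astype(int)+15))).astype(np.uint8); m[235:]=0
m=cv2.morphologyEx(m,cv2.MORPH_OPEN,np.ones((3,3)))
for k in cv2.findContours(m,0,2)[0]:
    if cv2.contourArea(k)>300: print(cv2.contourArea(k),cv2.minAreaRect(k),rect(c,cv2.boxPoints(cv2.minAreaRect(k)),.02))
print(proj(c,[[.625,-.16,.02]]))"
```

```text
eef_rot: [3.142, -0.0, 0.231]
ee_pos: [0.5274, -0.1342, 0.2371]
t 46.05 p [ 0.5279 -0.1321  0.237 ] r [ 3.142 -0.     0.091] f [ 0.4 -0.2  0.3] w 0.0748 g 0.0
321.0 ((318.0384216308594, 121.03655242919922), (16.969697952270508, 48.359886169433594), 88.56790161132812) (array([ 0.59471131, -0.16115635]), np.float64(0.13786662112287668), np.float64(0.01641732812549512), np.float64(0.04791729096763162))
1325.5 ((318.5, 91.5), (51.0, 27.0), 90.0) (array([ 0.62227299, -0.15850994]), np.float64(0.11225288057072869), np.float64(0.047524506194898716), np.float64(0.026269332479775902))
[[320.34570957  89.12490807]]
```

View pics/w10.png

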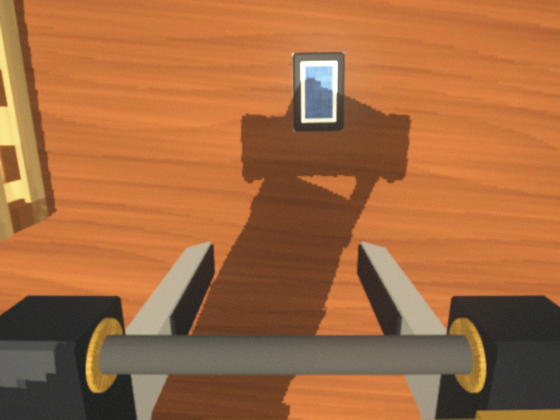

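The case has corners (294,52), (344,52), (344,131) and (293,131). It is lying flat and nearly aligned with the tool.

```bash
python3 -W ignore -c "
from h import *
c=dict(np.load('c10.npz'))
C,a,l,wd=rect(c,[(294,52),(344,52),(344,131),(293.5,131)],.02);print(C,a,l,wd)
go(C,.028,a)"
```

```text
[ 0.62179438 -0.15894042] 0.10920970325716262 0.0736529194321378 0.048927387100011425
 rz -0.0182 dx 0.0904 dy 0.0369 dz 0.2090
```

In the tool's units: 0.02 m is 0.4, 0.045 m is 0.9, -0.018 rad is -0.09.

```bash
python3 shift.py '[[0,0,0,0,0,-0.09],[0.9,0.37,0.6,0,0,0],[0.9,0.37,0.6,0,0,0],[0,0,0.8,0,0,0],[0,0,0.8,0,0,0],[0,0,0.8,0,0,0],[0,0,0.4,0,0,0],[0,0,0.14,0,0,0],[0,0,0,0,0,0]]'|sed -n 2,4p; python3 -W ignore -c "
from h import *
go([.6218,-.1589],.026,.1092)"
```

```text
ee_pos: [0.6104, -0.1525, 0.0371]
eef_rot: [-3.141, 0.001, 0.114]
force: [-0.1, 0.8, -0.2]
 rz 0.005 dx 0.0106 dy 0.0076 dz 0.0111
```

In the tool's units: 0.0055 m is 0.11, 0.005 m is 0.1.

```bash
python3 shift.py '[[0.11,0.08,0,0,0,0],[0.1,0.072,0.06,0,0,0],[0,0,0.1,0,0,0],[0,0,0.06,0,0,0],[0,0,0,0,0,0]]'|sed -n 2,4p; python3 -W ignore -c "
from h import *
go([.6218,-.1589],.026,.1092)";  python3 shift.py '[[0,0,0,0,0,0],[0,0,0,0,0,0],[0,0,0,0,0,0],[0,0,0,0,0,0],[0,0,0,0,0,0]]' 0.03 25; python3 shift.py '[[0,0,-0.4,0,0,0],[0,0,-0.6,0,0,0],[0,0,-0.8,0,0,0],[0,0,-0.8,0,0,0],[0,0,-0.8,0,0,0],[0,0,0,0,0,0]]'; python3 -c "
from h import *
go(w(-.2105,-.07),.1,TH)"
```

```text
ee_pos: [0.6212, -0.1599, 0.0259]
eef_rot: [-3.141, 0.001, 0.112]
force: [0.3, 0.8, -0.6]
 rz 0.0031 dx 0.0007 dy -0.0009 dz -0.0001
time_s: 47.95
ee_pos: [0.6216, -0.16, 0.0266]
eef_rot: [3.142, -0.0, 0.112]
force: [-0.7, 0.8, 0.8]
grip_width: 0.0497
grip_force: 25.0
time_s: 48.55
ee_pos: [0.6232, -0.1605, 0.2027]
eef_rot: [3.138, -0.008, 0.112]
force: [-0.8, 0.1, -0.2]
grip_width: 0.0502
grip_force: 25.0
 rz 0.018 dx -0.0631 dy -0.3718 dz 0.1027
```

```bash
python3 shift.py '[[0,0,0,0,0,0.09],[-0.14,-0.82,0,0,0,0],[-0.14,-0.82,0,0,0,0],[-0.14,-0.82,0,0,0,0],[-0.14,-0.82,0,0,0,0],[-0.14,-0.82,0,0,0,0],[-0.14,-0.82,0,0,0,0],[-0.14,-0.82,0,0,0,0],[-0.14,-0.82,0,0,0,0],[-0.14,-0.82,0,0,0,0]]'|sed -n 2,6p; python3 shift.py '[[0,0,0,0,0,0],[0,0,0,0,0,0]]'|sed -n 2,6p;python3 -c "
from h import *
go(w(-.2105,-.07),.0886,TH)"
```

```text
ee_pos: [0.5227, 0.2027, 0.1946]
eef_rot: [3.141, 0.003, 0.093]
force: [0.7, 0.0, -0.3]
grip_width: 0.0496
grip_force: 25.0
ee_pos: [0.5233, 0.2018, 0.1948]
eef_rot: [3.141, 0.003, 0.095]
force: [0.9, 0.4, -1.5]
grip_width: 0.0501
grip_force: 25.0
 rz 0.001 dx 0.0022 dy -0.0016 dz 0.1062
```

In the tool's units: 0.03 m is 0.6, 0.02 m is 0.4.

```bash
python3 shift.py '[[0.04,-0.02,0.6,0,0,0],[0,0,0.6,0,0,0],[0,0,0.4,0,0,0],[0,0,0.24,0,0,0],[0,0,0.12,0,0,0],[0,0,0.06,0,0,0],[0,0,0,0,0,0]]'|sed -n 2,6p; python3 shift.py '[[0,0,0.04,0,0,0],[0,0,0.02,0,0,0],[0,0,0,0,0,0]]'|sed -n 2,6p;python3 -c "
from h import *
go(w(-.2105,-.07),.0886,TH)"
```

```text
ee_pos: [0.5262, 0.2024, 0.0958]
eef_rot: [-3.141, -0.0, 0.094]
force: [0.2, 0.5, -0.2]
grip_width: 0.0497
grip_force: 25.0
ee_pos: [0.526, 0.2027, 0.0927]
eef_rot: [-3.141, -0.0, 0.095]
force: [0.8, 0.1, -1.4]
grip_width: 0.0497
grip_force: 25.0
 rz 0.0 dx -0.0005 dy -0.0010 dz 0.0041
```

In the tool's units: 0.002 m is 0.04, 0.001 m is 0.02.

```bash
python3 shift.py '[[0,0,0.04,0,0,0],[0,0,0.02,0,0,0],[0,0,0.01,0,0,0],[0,0,0,0,0,0]]'|sed -n 2,6p; python3 shift.py '[[0,0,0.01,0,0,0],[0,0,0,0,0,0]]'|sed -n 2,4p
```

```text
ee_pos: [0.5259, 0.2026, 0.0889]
eef_rot: [3.142, 0.0, 0.094]
force: [-0.6, 0.1, -1.1]
grip_width: 0.0495
grip_force: 25.0
ee_pos: [0.526, 0.2026, 0.0886]
eef_rot: [-3.142, -0.0, 0.094]
force: [-0.5, 0.1, -0.5]
```

```bash
python3 shift.py '[[0,0,0,0,0,0],[0,0,0,0,0,0],[0,0,0,0,0,0]]' 0.068 | sed -n '4,5p'; python3 shift.py '[[0,0,-0.2,0,0,0],[0,0,-0.4,0,0,0],[0,0,-0.6,0,0,0],[0,0,-0.8,0,0,0],[0,0,-0.8,0,0,0],[-0.4,0.2,-0.6,0,0,0],[-0.6,0.4,-0.4,0,0,0],[-0.6,0.4,0,0,0,0],[0,0,0,0,0,0],[0,0,0,0,0,0]]'|sed -n 2,4p; python3 -c "
from h import *
c=cam('wrist');s=cam('scene');np.savez('c11.npz',**c)
cv2.imwrite('pics/m11.png',np.vstack([cv2.resize(c['pixels'][:240],(560,240)),cv2.copyMakeBorder(cv2.resize(s['pixels'][140:260,210:390],(525,350),interpolation=cv2.INTER_CUBIC),0,0,0,35,cv2.BORDER_CONSTANT)]))
print(proj(c,[[*w(a,b),.082] for a,b in [(-.28,0),(0,0),(0,-.14),(-.28,-.14)]]))"
```

```text
force: [0.1, -0.5, 0.4]
grip_width: 0.0674
ee_pos: [0.451, 0.1452, 0.2795]
eef_rot: [-3.141, -0.002, 0.094]
force: [0.4, -1.2, -0.5]
[[ 161.28552301  179.38863309]
 [ 133.96491092 -164.00996418]
 [ 308.31410273 -165.47759172]
 [ 304.27980183  179.27179636]]
```

View pics/m11.png

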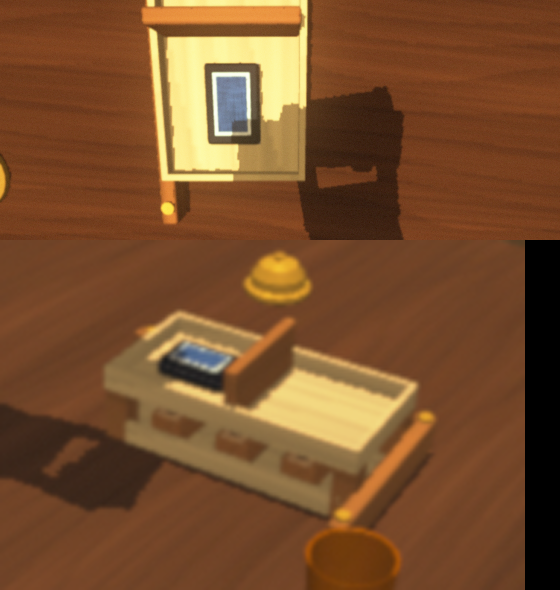

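The final view shows the case flat in the near cell at (232,104). The upper tray's near corners at (161,180) and (305,180) match the flush, seated prediction within 1 px, and the tumbler and bell are untouched. Handing in.

```bash
python3 -c "
from station import ctrl
print(ctrl.hand_in())"
```

```text
the job is handed in; nothing more can be done
None
```

The job is handed in, though no verdict came back: the lower tray is flush in the corner with all three domino boxes flat in it, the upper tray is seated on it, the card case lies flat in the near half, and I never touched the tumbler, chalk or bell.

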